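# Wedge up the footless leg of the hob stand

## Task

One of the two front legs of the hob's stand has lost its rubber foot and hangs clear of the counter. Slide the thin end of the wooden wedge in under that leg and let go of it, then tap the wedge's thick end with the mallet until it goes no further and is tight under the leg, and lay the mallet back down on the counter clear of the wedge. Do not shift the jug, the cup or the spanner.

Things in the scene. Friction and masses are not known exactly. Their poses are not given: they have to be found in the camera images.
- stand: Heavy stainless stand (immovable) with hob and pot. Origin on the counter under its middle; its front is its -y side, facing the middle of the counter; z up. Deck 270 mm (x) by 330 mm (y), 95 to 120 mm up; hob top at 188, pot lid at 320 mm. Legs: 38 mm steel tubes centred at x +-90, y +-175 mm, so they stand 29 mm proud of the deck's front. Sound legs have a flared rubber foot 56 mm wide.
- bare_end (a point): Centre of the flat lower end of the bare front leg (38 mm tube without rubber foot); it is either the -x or the +x front leg of the stand. This end hangs 12 to 15 mm above the counter, different each time. It does not move.
- wedge: Loose beech wedge lying flat: 140 mm long, 44 wide, 29 high at the thick end, 3 at the thin end, top sloping evenly (0.186 mm per mm), sides upright, 60 to 110 g. Origin: centre of the underside; x points to the thin end (at +70 mm), z up. Under the bare leg it jams when its slope meets the leg's near rim, 68 to 92 mm of it still standing out from that rim; friction keeps it jammed.
- wedge_face (a point): Middle of the wedge's sloping top (16 mm above the underside, at the wedge's x = 0). x runs down the slope to the thin end, z square out of the slope. When the leg's rim touches the slope, the centre of the leg's end is 3.6 mm out along this z.
- wedge_butt (a point): Middle of the wedge's flat upright thick end, 14.5 mm above its underside: where the mallet strikes.
- mallet: Loose rubber mallet, 0.45 kg, lying on the counter. Head: cylinder 52 mm in diameter, 100 mm long along the mallet's y, flat striking faces at y = +-50 mm. Handle 24 mm wide (y), 28 mm high, along -x to 232 mm from the head's axis, sinking 0.05 mm per mm. Origin: on the counter under the middle of the head; z up.
- mallet_head (a point): Centre of the mallet's head, 26 mm above the mallet's origin.
- mallet_grip (a point): Middle of the handle 65 mm from the head's axis (39 mm from the head's surface), 23 mm above the counter as it lies; near the balance point, a good place to grip across the handle's 24 mm.
- jug: Translucent measuring jug, 104 mm in diameter without its handle, 140 mm high, standing; origin at the centre of its underside. Leave it where it is.
- cup: Stainless cup, 72 mm in diameter, 80 mm high, standing; origin at the centre of its underside. Leave it where it is.
- spanner: Steel spanner lying on the counter between the robot and the stand; origin under its middle. Leave it where it is.

How it is judged:
By the outcome, as a careful person would: the job done as asked, in the order asked, and still so for the second after the job is handed in, with the robot touching nothing.
It also fails if it takes over 64 s, if anything falls off the work surface, if the arm or the gripper's body presses on something with over 40 N, if the wrist force passes 120 N, or if a joint passes its speed limit or range.

## Robot

A 6-joint arm with a two-finger parallel gripper is mounted at the origin on the work surface. World frame = base frame: x ahead of the robot, y to its left, z up, the work surface at z = 0. Lengths are in m, angles in degrees, forces in N, time in s.
With the tool pointing down it reaches from about 0.35 to 0.875 m from the base axis. Payload 15.5 kg.
Tool frame: the origin (TCP) lies where the fingers leave the gripper's body, on its centre line; the fingertips stand 73 mm ahead of it and the grasp point (between the pads) lies 54 mm ahead of it (arm.grip_depth is the distance from the TCP to the grasp point, in m); z points along the fingers, y is the direction in which the jaws open and shut (so a half turn about z gives the same grasp; the last joint's range is limited). The gripper opens to 85 mm and grips with 20 to 120 N. Pads are 22 mm wide; open, the fingers measure 114 mm over their backs; the gripper's body (76 mm by 85 mm) begins 54 mm behind the grasp point. The pads swing forward as they close: fully open they stand 13 mm farther back than shut.
Start: joints at [-77.263, 28.281, 77.091, -0, 74.628, -5.472], TCP at [0.195, -0.594, 0.304] pointing down, gripper open.
Joint ranges: [-166.48, 166.48], [-47.26, 123.95], [12.59, 153.08], [-70.14, 250.14], [6.76, 159.57], [-176.63, 176.63]. Speed limits (degrees/s): [108.29, 108.29, 147.25, 172.46, 172.46, 172.46].

## Interface

Orientations are given as a 3x3 rotation matrix whose columns are the frame's x, y, z axes.
In Python, from plant import arm gives the robot as it stands.
- The arm moves only by the shell command python3 -m pendant 'ROWS'. ROWS is JSON, a list of rows, each a list of 3 entries, a list of its own where there are three numbers: the gripper's target within -1 to 1 (fully open at 1, half-way at 0, shut at -1), then the shift along the tool's x, y, z in mm, then the turn about the tool's z in degrees. In form: [[hand, [x, y, z], turn], ...]. A call has 1 to 12 rows; each row shifts and turns the commanded pose from where the row before left it, along the tool's axes as they then stand; what a row does not reach is not made up. A row lasts 1/10 s, in which the tool goes at most 50 mm and 8.59 degrees, less where a joint would pass 70% of its speed; a pose out of reach is approached as far as the arm can. A call is refused whole if a number of a shift passes 50 or a number of a turn 8.59, either way. A call with a gripper value outside its range is refused whole. The fingers move at their own pace and stop on an object; the grip force is fixed at half the most. Time passes only in rows, so rows that do not move let the fingers close. It gives the time, the measured TCP pose, the force and the opening at its end, in the units of the state.
- arm.observe(): the state, without advancing time (a new reading comes with each control period).
- arm.capture(name): name is "side" or "top" or "wrist"; returns (picture, depth): 480x640x3 uint8, red, green, blue; 480x640 float32, m along the optical axis (not along the pixel's ray), 0 where there is no reading.
- arm.camera_info(name): a dict with "camera_matrix" (3x3 intrinsics, pixels), "k1" (the pictures are not rectified: a ray, as slopes to the right and down, at radius r is drawn at 1 + k1 r^2 times it, then the intrinsics apply), "R" (3x3) and "t" (3): a world point X has camera coordinates R X + t. Camera axes: x right, y down, z forward; pixel columns grow to the right and rows downward; lengths in m; the calibration is good to about 2 mm. A picture is of the moment at which its call begins: read the wrist's pose just before it. camera_info takes no time and is no camera call; for the wrist camera it gives the pose at the moment of the call.
- arm.finish_job(): hands the job in, once; it reports no verdict.
The state is a dict: "clock": time; "joint_positions": joint angles; "qvel": joint speeds; "joint_efforts": joint torques, N m; "ee_pos": TCP position; "tool_rot": TCP orientation; "wrist_force": force on the tool from outside, world axes, zero at the start; "wrist_torque": the same for the moment, N m; "opening": finger opening in m.
Only numpy, scipy, OpenCV 4.12 (cv2) and the standard library are available. Lean on these libraries where they do the work, as an engineer would, in place of code of your own. Each camera call takes 0.05 s, during which the arm holds its last target. There are 200 camera calls.

## Working session

There is one attempt and no reset: what is moved stays moved. The work goes in short steps, Python scripts to look and compute and a shell command to move; the robot and the scene stay as the last step left them, time stands still between calls to the robot, and variables do not carry over. Pictures are saved under pics/ and viewed, about 8 in all and at most 12, crops included, and the job is handed in when it is done.

```bash
mkdir -p pics; ls; python3 - <<'E'
from plant import arm
import cv2,numpy as np
s=arm.observe();print(s['clock'],s['ee_pos'],np.round(s['tool_rot'],3).tolist())
for n in ("top","side"):
    p,d=arm.capture(n);cv2.imwrite(f"pics/{n}0.png",p[...,::-1]);np.save(f"pics/{n}0.npy",d)
    i=arm.camera_info(n);print(n,{k:np.round(v,4).tolist() for k,v in i.items()})
E
```

```text
pics
0.0 [ 0.1952303  -0.59345051  0.30328857] [[0.95, 0.312, -0.0], [0.312, -0.95, 0.001], [0.0, -0.001, -1.0]]
top {'camera_matrix': [[438.9488, 0.0, 315.491], [0.0, 438.9488, 238.5726], [0.0, 0.0, 1.0]], 'k1': 0.0085, 'R': [[-0.0233, -0.9997, 0.0119], [-0.9893, 0.0213, -0.1441], [0.1438, -0.0151, -0.9895]], 't': [-0.0377, 0.5636, 0.9901]}
side {'camera_matrix': [[614.8994, 0.0, 321.4394], [0.0, 614.8994, 239.7909], [0.0, 0.0, 1.0]], 'k1': -0.1172, 'R': [[0.9041, -0.4271, 0.012], [-0.2446, -0.5404, -0.805], [0.3503, 0.7249, -0.5931]], 't': [-0.5321, 0.1687, 1.3693]}
```

View pics/top0.png

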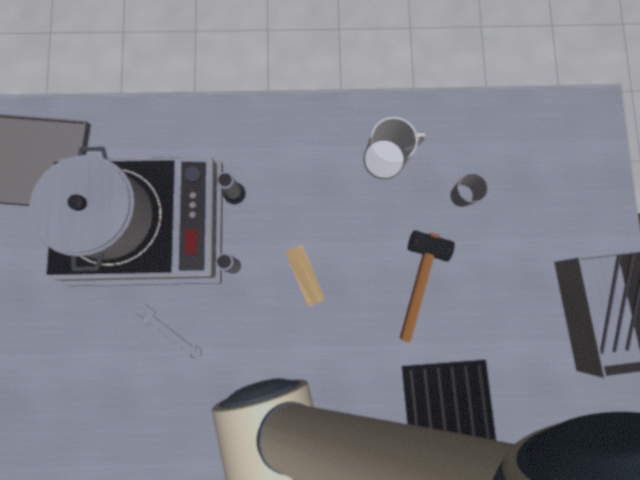

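View pics/side0.png

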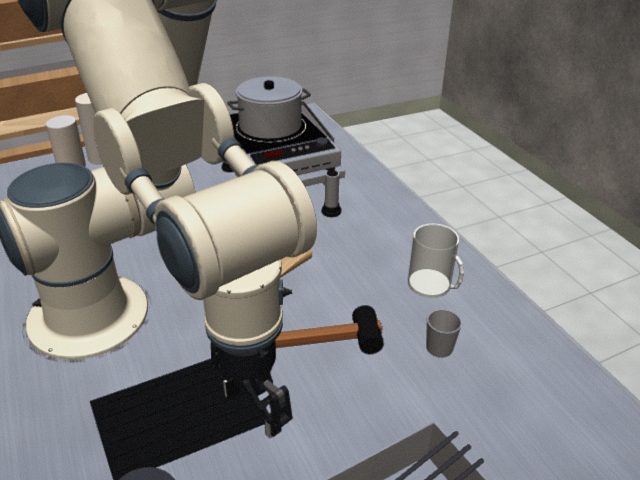

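Top view: wedge at (305,276), mallet head (430,246) with its handle to (407,340), front legs at (230,187) footed and (230,262) apparently bare, spanner (172,332), jug (390,150), cup (468,190).

```bash
cat > h.py <<'E'
import numpy as np,cv2
from plant import arm
def rays(i,uv):
    K=np.array(i['camera_matrix']);k=np.array([i['k1'],0,0,0.])
    return cv2.undistortPoints(np.asarray(uv,float).reshape(-1,1,2),K,k).reshape(-1,2)
def cloud(i,d,uv):
    uv=np.asarray(uv,int);n=rays(i,uv);z=d[uv[:,1],uv[:,0]]
    c=np.c_[n*z[:,None],z];w=(c-np.array(i['t']))@np.array(i['R']);return w[z>0]
def plane(i,uv,h):
    n=rays(i,uv);R=np.array(i['R']);o=-R.T@np.array(i['t']);D=np.c_[n,np.ones(len(n))]@R
    return o+D*((h-o[2])/D[:,2])[:,None]
def proj(i,X):
    R=np.array(i['R']);K=np.array(i['camera_matrix'])
    return cv2.projectPoints(np.asarray(X,float).reshape(-1,1,3),cv2.Rodrigues(R)[0],np.array(i['t'],float),K,np.array([i['k1'],0,0,0.]))[0].reshape(-1,2)
E
python3 - <<'E'
from h import *
i=arm.camera_info("top");d=np.load("pics/top0.npy");p=cv2.imread("pics/top0.png")
hsv=cv2.cvtColor(p,cv2.COLOR_BGR2HSV)
V,U=np.mgrid[:480,:640]
def seg(m):return np.c_[U[m],V[m]]
def box(a,b,c,e):return (U>a)&(U<c)&(V>b)&(V<e)
or_=(hsv[...,0]<25)&(hsv[...,1]>90)
for n,m in (("wedge",or_&box(270,230,340,320)),("handle",or_&box(395,225,450,350)),("head",(p.max(2)<60)&box(400,225,460,265))):
    w=cloud(i,d,seg(m));c=w[:,:2].mean(0);_,s,vt=np.linalg.svd(w[:,:2]-c,full_matrices=False)
    a=(w[:,:2]-c)@vt.T;print(n,len(w),c.round(4),'ax',vt[0].round(3),'ext',a.min(0).round(3),a.max(0).round(3),'z',np.percentile(w[:,2],[5,50,95]).round(4))
    A=np.c_[a[:,0],np.ones(len(a))];print('  slope z/axis',np.linalg.lstsq(A,w[:,2],rcond=None)[0].round(4))
    r=cv2.minAreaRect((w[:,:2]*1000).astype(np.float32));print('  rect',np.round(r[0],1),np.round(r[1],1),round(r[2],1))
print('table',np.median(cloud(i,d,seg(box(330,300,390,330)))[:,2]))
# stand: panel deck/hob
w=cloud(i,d,seg(box(40,150,225,290)));g=w[(w[:,2]>.15)&(w[:,2]<.2)]
r=cv2.minAreaRect((g[:,:2]*1000).astype(np.float32));print('hob',np.round(r[0],1),np.round(r[1],1),r[2],np.median(g[:,2]))
g=w[(w[:,2]>.105)&(w[:,2]<.13)];r=cv2.minAreaRect((g[:,:2]*1000).astype(np.float32));print('deck',np.round(r[0],1),np.round(r[1],1),r[2])
for n,b in (("leg1",box(216,170,250,205)),("leg2",box(216,250,250,278))):
    w=cloud(i,d,seg(b));g=w[(w[:,2]>.02)]
    print(n,len(g));q=g[g[:,2]>g[:,2].max()-.03] 
    for lo in np.arange(.01,.16,.01):
        q=g[(g[:,2]>lo)&(g[:,2]<lo+.01)]
        if len(q)>3:print(lo.round(2),len(q),q.min(0).round(3),q.max(0).round(3))
for n,b in (("jug",box(360,115,420,182)),("cup",box(445,170,490,210)),("spanner",box(130,300,205,360))):
    w=cloud(i,d,seg(b));g=w[w[:,2]>.006];print(n,g.mean(0).round(3),g.min(0).round(3),g.max(0).round(3))
big=cv2.resize(p[150:310,190:460],None,fx=2.9,fy=2.9,interpolation=cv2.INTER_CUBIC);cv2.imwrite('pics/crop0.png',big)
E
```

```text
wedge 566 [ 0.4795 -0.0218] ax [-0.92  -0.391] ext [-0.065 -0.019] [0.065 0.018] z [0.0042 0.0155 0.0264]
  slope z/axis [-0.1859  0.0154]
  rect [479.6 -22.5] [130.6  36. ] 22.2
handle 915 [ 0.4271 -0.2845] ax [-0.951  0.309] ext [-0.148 -0.011] [0.109 0.014] z [0.026  0.0326 0.0394]
  slope z/axis [-0.0547  0.0326]
  rect [ 445.7 -291.5] [ 24.7 256.7] 71.2
head 771 [ 0.54   -0.3185] ax [-0.312 -0.95 ] ext [-0.047 -0.021] [0.05  0.024] z [0.037  0.0481 0.0529]
  slope z/axis [0.0206 0.047 ]
  rect [ 541.1 -320.7] [96.6 44.6] 72.4
table -0.0007117235478403013
hob [596.9 323.3] [324.  250.4] 89.85265350341797 0.18517533022006027
deck [518.7 258.8] [213.5 423.2] 39.25926971435547
leg1 602
0.02 55 [0.664 0.125 0.021] [0.702 0.168 0.03 ]
0.03 19 [0.667 0.128 0.03 ] [0.696 0.161 0.039]
0.04 22 [0.667 0.128 0.04 ] [0.69  0.155 0.05 ]
0.05 19 [0.667 0.129 0.05 ] [0.692 0.157 0.06 ]
0.06 21 [0.667 0.128 0.06 ] [0.694 0.158 0.07 ]
0.07 20 [0.667 0.128 0.071] [0.689 0.16  0.079]
0.08 25 [0.667 0.128 0.08 ] [0.69  0.156 0.09 ]
0.09 22 [0.637 0.129 0.091] [0.692 0.158 0.1  ]
0.1 36 [0.635 0.128 
[... 222 characters left out ...]
 0.04 ]
0.04 11 [0.488 0.128 0.04 ] [0.518 0.142 0.05 ]
0.05 16 [0.487 0.129 0.051] [0.515 0.151 0.059]
0.06 11 [0.489 0.129 0.06 ] [0.516 0.14  0.069]
0.07 12 [0.488 0.129 0.07 ] [0.52  0.143 0.08 ]
0.08 14 [0.488 0.129 0.081] [0.514 0.153 0.09 ]
0.09 15 [0.487 0.129 0.091] [0.515 0.149 0.1  ]
0.1 27 [0.474 0.129 0.1  ] [0.531 0.158 0.11 ]
0.11 51 [0.473 0.129 0.11 ] [0.529 0.164 0.12 ]
0.12 252 [0.473 0.129 0.12 ] [0.529 0.163 0.13 ]
0.13 4 [0.51  0.144 0.13 ] [0.519 0.153 0.131]
jug [ 0.769 -0.228  0.082] [ 0.713 -0.303  0.006] [ 0.818 -0.174  0.143]
cup [ 0.672 -0.419  0.049] [ 0.634 -0.45   0.006] [ 0.704 -0.379  0.084]
spanner [0.352 0.298 0.008] [0.291 0.224 0.006] [0.418 0.375 0.012]
```

View pics/crop0.png

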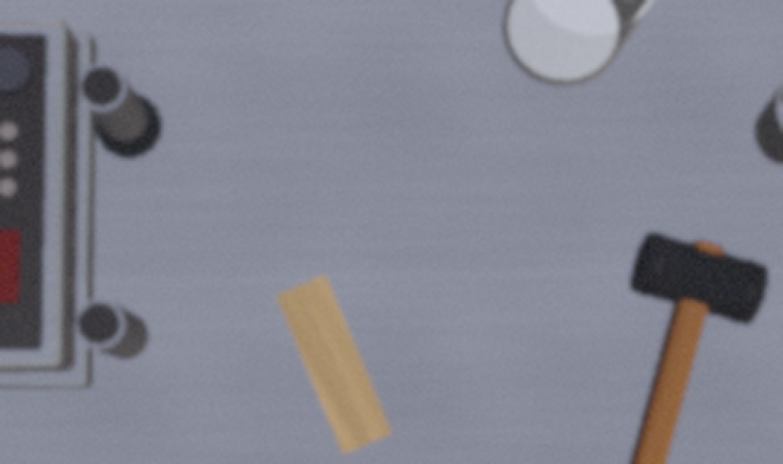

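Wedge: thin end towards -x-y (slope fits 0.186), and the bare leg is the low-x one, centre about (0.507, 0.148). I'm setting out above the wedge's thick part.

```bash
cat >> h.py <<'E'
def togo(x,y,z,yaw):
    s=arm.observe();R=np.array(s['tool_rot']);p=np.array(s['ee_pos'])
    w=np.degrees(np.arctan2(R[1,0],R[0,0]));t=-((yaw-w+180)%360-180)
    print('t',round(s['clock'],2),'pos',p.round(4),'yaw',round(w,2),'tilt',R[2].round(4),'shift mm',(R.T@(np.array([x,y,z])-p)*1e3).round(1),'turn',round(t,2),'F',np.round(s['wrist_force'],1),'open',round(s['opening'],4),'j',np.round(s['joint_positions'],0))
E
python3 -m pendant '[[1,[34,-33,0],0],[1,[34,-33,0],0],[1,[34,-33,0],0],[1,[34,-33,0],0],[1,[34,-33,0],0],[1,[34,-33,0],0],[1,[34,-33,0],0],[1,[34,-33,0],0],[1,[34,-33,0],0],[1,[34,-33,0],0],[1,[34,-33,0],0],[1,[34,-33,0],0]]'
python3 -c "
from h import *
togo(.512,-.009,.2,202.6)"
```

```text
clock: 1.3
ee_pos: [0.4596, -0.0881, 0.3039]
tool_rot: [[0.95, 0.312, -0.0], [0.312, -0.95, -0.0], [-0.0, -0.0, -1.0]]
wrist_force: [1.2, -0.4, -0.1]
opening: 0.085
t 1.3 pos [ 0.4596 -0.0881  0.3039] yaw 18.21 tilt [-1.e-04 -0.e+00 -1.e+00] shift mm [ 74.5 -58.7 103.9] turn 175.61 F [ 1.2 -0.4 -0.1] open 0.085 j [-18.  16.  98.  -0.  66.  54.]
```

```bash

python3 -m pendant '[[1,[37,-29,20],0],[1,[37,-29,20],0],[1,[0,0,0],-8.5],[1,[0,0,0],-8.5],[1,[0,0,0],-8.5],[1,[0,0,0],-8.5],[1,[0,0,0],-8.5],[1,[0,0,0],-8.5],[1,[0,0,0],-8.5],[1,[0,0,0],-8.5],[1,[0,0,0],-8.5],[1,[0,0,0],-8.5]]' >/dev/null
python3 -m pendant '[[1,[0,0,0],-8.5],[1,[0,0,0],-8.5],[1,[0,0,0],-8.5],[1,[0,0,0],-8.5],[1,[0,0,0],-8.5],[1,[0,0,0],-8.5],[1,[0,0,0],-8.5],[1,[0,0,0],-8.5],[1,[0,0,0],-8.5],[1,[0,0,0],-8.5],[1,[0,0,0],-8.5],[1,[0,0,0],0]]' >/dev/null
python3 - <<'E'
from h import *
togo(.512,-.009,.2,202.6)
i=arm.camera_info("wrist");p,d=arm.capture("wrist");cv2.imwrite("pics/w1.png",p[...,::-1])
hsv=cv2.cvtColor(p,cv2.COLOR_RGB2HSV);m=(hsv[...,0]<28)&(hsv[...,1]>70)&(d<.4)
m=cv2.morphologyEx(m.astype(np.uint8),cv2.MORPH_OPEN,np.ones((5,5)))
n,l,st,_=cv2.connectedComponentsWithStats(m);k=1+st[1:,4].argmax();v,u=np.nonzero(l==k)
w=cloud(i,d,np.c_[u,v]);r=cv2.minAreaRect((w[:,:2]*1000).astype(np.float32));print(st[k],np.round(r[0],1),np.round(r[1],1),r[2],w[:,2].min(),w[:,2].max())
E
```

```text
t 3.7 pos [ 0.51   -0.0135  0.2645] yaw -163.12 tilt [ 5.e-04  2.e-04 -1.e+00] shift mm [-3.2  3.7 64.5] turn -5.72 F [ 0.   0.2 -0.7] open 0.0853 j [  -8.   22.   96.   -0.   62. -115.]
[ 292   98   61  162 7730] [480.5 -22. ] [139.8  43.7] 21.83643341064453 0.0006817562963496816 0.030277957215708275
```

View pics/w1.png

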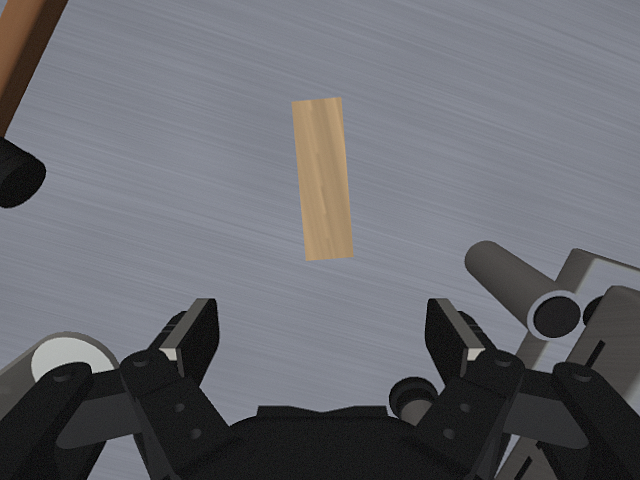

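Wrist view: the wedge at (323,180) measures 139.8 x 43.7 mm, matching its size. Jaws straddle its axis. Descending.

```bash

python3 -m pendant '[[1,[-4,3.5,0],-5],[1,[0,0,38],0],[1,[0,0,38],0],[1,[0,0,38],0],[1,[0,0,36],0],[1,[0,0,0],0]]' >/dev/null
python3 -c "
from h import *
togo(.513,-.009,.076,201.84)"
```

```text
t 4.35 pos [ 0.511  -0.0088  0.1114] yaw -158.55 tilt [ 0.0058  0.0032 -1.    ] shift mm [-1.9 -1.  35.4] turn -0.39 F [ 0.2 -0.1  0.6] open 0.0856 j [  -8.   36.  104.    0.   41. -119.]
```

```bash

python3 -m pendant '[[1,[-1,-1,18],0],[1,[-1,0,17],0],[1,[0,0,0],0],[-1,[0,0,0],0],[-1,[0,0,0],0],[-1,[0,0,0],0],[-1,[0,0,0],0],[-1,[0,0,0],0],[-1,[0,0,0],0],[-1,[0,0,0],0]]'
python3 -c "
from h import *
togo(.513,-.009,.076,201.84)"
```

```text
clock: 5.35
ee_pos: [0.5157, -0.0092, 0.081]
tool_rot: [[-0.929, -0.369, 0.002], [-0.369, 0.929, -0.0], [-0.002, -0.001, -1.0]]
wrist_force: [-1.4, 0.0, 14.5]
opening: 0.0426
t 5.35 pos [ 0.5157 -0.0092  0.081 ] yaw -158.33 tilt [-1.6e-03 -7.0e-04 -1.0e+00] shift mm [2.5 1.2 5. ] turn -0.17 F [-1.4  0.  14.5] open 0.0426 j [  -8.   39.  104.    0.   37. -119.]
```

```bash

python3 -m pendant '[[-1,[0,0,-15],0],[-1,[0,0,-15],0],[-1,[0,0,0],8.5],[-1,[0,0,0],8.5],[-1,[0,0,0],8.5],[-1,[0,0,0],8.5],[-1,[0,0,0],8.5],[-1,[0,0,0],8.5],[-1,[0,0,0],8.5],[-1,[0,0,0],8.5],[-1,[0,0,0],8.5],[-1,[0,0,0],8.5]]'
python3 -m pendant '[[-1,[0,0,0],8.5],[-1,[0,0,0],8.5],[-1,[0,0,0],8.5],[-1,[0,0,0],0],[-1,[0,0,0],0],[-1,[0,0,0],0]]' >/dev/null
python3 -c "
from h import *
togo(.5065,-.01,.084,90)"
```

```text
clock: 6.55
ee_pos: [0.5153, -0.0092, 0.1103]
tool_rot: [[-0.444, 0.896, 0.001], [0.896, 0.444, -0.0], [-0.0, 0.001, -1.0]]
wrist_force: [-0.2, -0.0, -0.8]
opening: 0.0423
t 7.15 pos [ 0.5153 -0.0092  0.1099] yaw 91.42 tilt [-0.e+00  3.e-04 -1.e+00] shift mm [-0.6 -8.8 25.9] turn 1.42 F [-0.9 -0.1 -0.9] open 0.0423 j [ -8.  36. 103.   0.  41.  -9.]
```

```bash

python3 -m pendant '[[-1,[0,-8.8,10],1.4],[-1,[0,0,10],0],[-1,[0,0,0],0],[-1,[0,0,0],0]]' >/dev/null
python3 - <<'E'
from h import *
togo(.5065,0.06,.0835,90)
i=arm.camera_info("wrist");p,d=arm.capture("wrist");cv2.imwrite("pics/w2.png",p[...,::-1])
hsv=cv2.cvtColor(p,cv2.COLOR_RGB2HSV);m=(hsv[...,0]<28)&(hsv[...,1]>70)&(d<.4)
m=cv2.morphologyEx(m.astype(np.uint8),cv2.MORPH_OPEN,np.ones((5,5)))
n,l,st,_=cv2.connectedComponentsWithStats(m);k=1+st[1:,4].argmax();v,u=np.nonzero(l==k)
w=cloud(i,d,np.c_[u,v]);r=cv2.minAreaRect((w[:,:2]*1000).astype(np.float32));print(st[k],np.round(r[0],1),np.round(r[1],1),r[2],w.min(0),w.max(0))
E
```

```text
t 7.55 pos [ 0.5067 -0.0094  0.0896] yaw 89.88 tilt [ 1.e-04 -4.e-04 -1.e+00] shift mm [69.4 -0.3  6.1] turn -0.12 F [-0.  -1.8 -1. ] open 0.0426 j [ -8.  38. 105.   0.  37.  -8.]
[  267    36   117   359 39646] [507.4  28. ] [140.6  44.2] 89.17740631103516 [ 0.48458944 -0.04243331  0.00884082] [0.53047824 0.0984243  0.03811309]
```

View pics/w2.png

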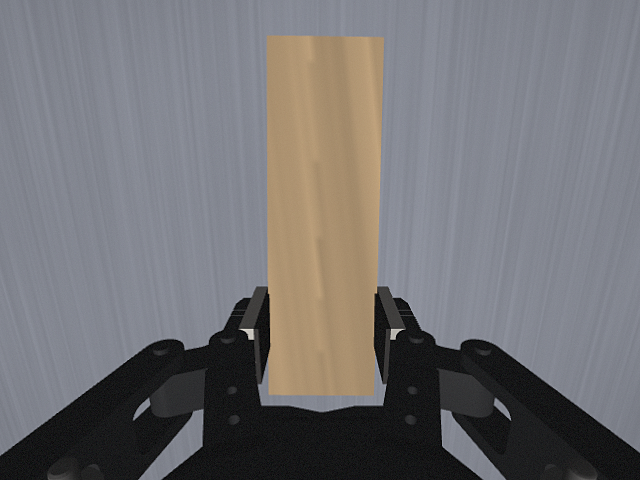

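Wedge is held straight (centre 0.507, 0.028; underside about 9 mm up). Lowering it and sliding it in.

```bash

python3 -m pendant '[[-1,[0,-0.5,4],0],[-1,[0,0,4],0],[-1,[0,0,0],0],[-1,[14,0,0],0],[-1,[14,0,0],0],[-1,[14,0,0],0],[-1,[14,0,0],0],[-1,[12,0,0],0],[-1,[0,0,0],0],[-1,[0,0,0],0]]'
python3 -c "
from h import *
togo(.5065,.06,.0815,90)"
```

```text
clock: 8.6
ee_pos: [0.5061, 0.059, 0.0817]
tool_rot: [[0.002, 1.0, -0.0], [1.0, -0.002, -0.0], [-0.0, -0.0, -1.0]]
wrist_force: [-0.6, -0.4, -1.3]
opening: 0.0426
t 8.6 pos [0.5061 0.059  0.0817] yaw 89.87 tilt [-1.e-04 -0.e+00 -1.e+00] shift mm [1.  0.4 0.2] turn -0.13 F [-0.6 -0.4 -1.3] open 0.0426 j [ -0.  39. 105.  -0.  37.   0.]
```

```bash

python3 -m pendant '[[-1,[5,0.5,1],0],[-1,[0,0,0],0],[1,[0,0,0],0],[1,[0,0,0],0],[1,[0,0,0],0],[1,[0,0,0],0],[1,[0,0,-30],0],[1,[-40,0,-45],0],[1,[-50,0,0],0],[1,[-10,0,0],0],[1,[0,0,0],0]]'
python3 - <<'E'
from h import *
togo(.478,-.299,.2,162)
i=arm.camera_info("wrist");p,d=arm.capture("wrist");cv2.imwrite("pics/w3.png",p[...,::-1])
hsv=cv2.cvtColor(p,cv2.COLOR_RGB2HSV);m=(hsv[...,0]<28)&(hsv[...,1]>70)&(d<.4)
m=cv2.morphologyEx(m.astype(np.uint8),cv2.MORPH_OPEN,np.ones((5,5)))
n,l,st,_=cv2.connectedComponentsWithStats(m);k=1+st[1:,4].argmax();v,u=np.nonzero(l==k)
w=cloud(i,d,np.c_[u,v]);r=cv2.minAreaRect((w[:,:2]*1000).astype(np.float32));print(st[k],np.round(r[0],1),np.round(r[1],1),r[2],w.min(0),w.max(0))
E
```

```text
clock: 9.7
ee_pos: [0.5064, -0.0311, 0.1482]
tool_rot: [[0.006, 1.0, 0.0], [1.0, -0.006, -0.0], [-0.0, 0.0, -1.0]]
wrist_force: [-0.4, 1.1, 0.2]
opening: 0.0853
t 9.7 pos [ 0.5064 -0.0311  0.1482] yaw 89.65 tilt [-1.e-04  3.e-04 -1.e+00] shift mm [-268.   -26.7  -51.8] turn -72.35 F [-0.4  1.1  0.2] open 0.0853 j [-10.  32. 103.  -0.  45. -10.]
[  279     0    88   153 13023] [507.6  68.6] [74.7 44. ] 88.7184066772461 [0.48478075 0.03120716 0.01248326] [0.52995482 0.1058567  0.03017351]
```

View pics/w3.png

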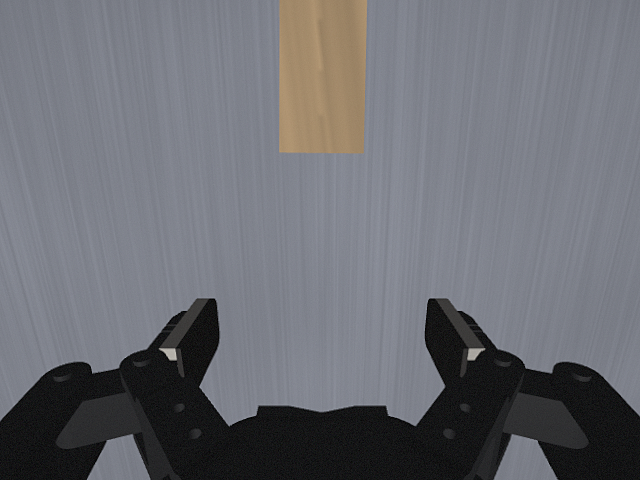

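Wedge is released with its butt at y≈0.031 (97 mm standing out of the rim), so it is in by ~43 mm. Now the mallet.

```bash

python3 -m pendant '[[1,[-45,-4,-10],0],[1,[-45,-4,-10],4],[1,[-45,-4,-10],4],[1,[-45,-4,-10],0],[1,[-45,-4,-10],0],[1,[-45,-4,-10],0],[1,[0,0,0],8.5],[1,[0,0,0],8.5],[1,[0,0,0],8.5],[1,[0,0,0],8.5],[1,[0,0,0],8.5],[1,[0,0,0],8.5]]'
python3 -m pendant '[[1,[0,0,0],8.5],[1,[0,0,0],8.5],[1,[0,0,0],8.5],[1,[0,0,0],8.5],[1,[0,0,0],8.5],[1,[0,0,0],6],[1,[0,0,0],0],[1,[0,0,0],0]]' >/dev/null
python3 - <<'E'
from h import *
togo(.4807,-.302,.2,-18)
i=arm.camera_info("wrist");p,d=arm.capture("wrist");cv2.imwrite("pics/w4.png",p[...,::-1])
hsv=cv2.cvtColor(p,cv2.COLOR_RGB2HSV)
V,U=np.mgrid[:480,:640]
w=cloud(i,d,np.c_[U.ravel(),V.ravel()]);dd=d.ravel()>0
m=((hsv[...,0]<28)&(hsv[...,1]>90)).ravel()[dd]
h=w[m&(w[:,2]>.02)&(w[:,2]<.06)];r=cv2.minAreaRect((h[:,:2]*1000).astype(np.float32));print('handle',np.round(r[0],1),np.round(r[1],1),r[2],h.min(0),h.max(0))
k=w[~m&(w[:,2]>.03)&(w[:,2]<.06)];r=cv2.minAreaRect((k[:,:2]*1000).astype(np.float32));print('head',np.round(r[0],1),np.round(r[1],1),r[2],k.min(0),k.max(0))
E
```

```text
clock: 10.95
ee_pos: [0.4602, -0.2946, 0.2075]
tool_rot: [[0.861, 0.508, -0.001], [0.508, -0.861, 0.001], [-0.0, -0.001, -1.0]]
wrist_force: [0.1, 0.3, -0.5]
opening: 0.0855
t 11.75 pos [ 0.46   -0.2951  0.2078] yaw -17.44 tilt [-7.e-04 -4.e-04 -1.e+00] shift mm [21.8  0.4  7.8] turn 0.56 F [-0.2 -0.  -0. ] open 0.0856 j [-39.  29.  95.   0.  57.  68.]
handle [ 446.3 -305.3] [ 93.6 259.3] 82.43021392822266 [ 0.3214171  -0.36038328  0.02332659] [ 0.57933326 -0.24273633  0.04298318]
head [ 511.3 -312.3] [100.6 127.2] 71.7516860961914 [ 0.4544487  -0.37726798  0.03001277] [ 0.58119471 -0.26917269  0.05333455]
```

View pics/w4.png

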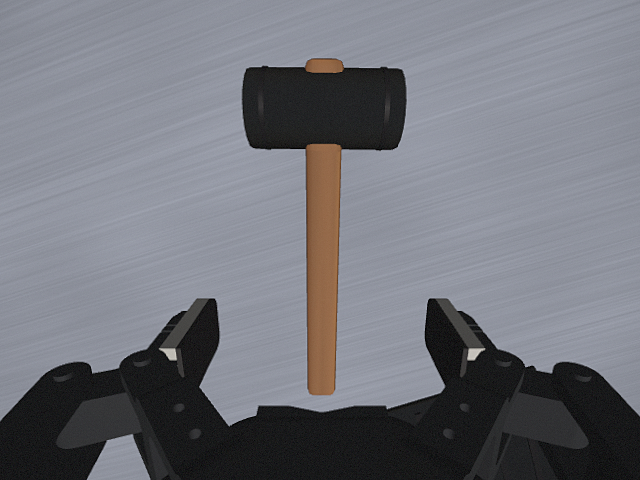

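Wrist view: head centre (324,108), handle running straight down to (322,393), aligned with the tool.

```bash

python3 - <<'E'
from h import *
i=arm.camera_info("wrist")
h=plane(i,[(324.5,108.5)],.03)[0];f=plane(i,[(243,108),(406,108)],.03);a=plane(i,[(324,150),(321.5,385)],.033)
print(h,f,np.linalg.norm(f[0]-f[1]),a,np.degrees(np.arctan2(*(a[0]-a[1])[[1,0]])))
end=plane(i,[(322,394)],.025)[0];print(np.linalg.norm(h-end))
u=(h-end)[:2]/np.linalg.norm((h-end)[:2]);g=h[:2]-.065*u;yaw=np.degrees(np.arctan2(u[1],u[0]));print(g,yaw)
togo(*g,.084,yaw)
E
```

```text
[ 0.54343844 -0.32394091  0.03      ] [[ 0.55998005 -0.27281127  0.03      ]
 [ 0.52766883 -0.37530895  0.03      ]] 0.10746993877438642 [[ 0.51824705 -0.31568442  0.033     ]
 [ 0.33848447 -0.25720891  0.033     ]] -18.019345400119644
0.23156472266957914
[ 0.4815828  -0.30396894] -17.89424335970348
t 11.8 pos [ 0.46   -0.2953  0.2078] yaw -17.46 tilt [-6.e-04 -3.e-04 -1.e+00] shift mm [ 23.3   1.8 123.8] turn 0.43 F [ 0.1  0.3 -0.3] open 0.0856 j [-39.  29.  95.   0.  57.  68.]
```

```bash

python3 -m pendant '[[1,[23,2,0],0.4],[1,[0,0,40],0],[1,[0,0,40],0],[1,[0,0,30],0],[1,[0,0,14],0],[1,[0,0,0],0],[1,[0,0,0],0]]' >/dev/null
python3 -c "
from h import *
togo(.4815,-.304,.081,-17.9)"
```

```text
t 12.5 pos [ 0.4815 -0.3052  0.085 ] yaw -18.04 tilt [ 8.e-04  3.e-04 -1.e+00] shift mm [-0.3 -1.1  4. ] turn -0.14 F [-1.2  0.5  0.1] open 0.0855 j [-38.  41.  96.   0.  43.  70.]
```

```bash

python3 -m pendant '[[1,[0,-1,3],0],[-1,[0,0,0],0],[-1,[0,0,0],0],[-1,[0,0,0],0],[-1,[0,0,0],0],[-1,[0,0,0],0],[-1,[0,0,0],0],[-1,[0,0,0],0],[-1,[0,0,0],0],[-1,[0,0,-15],0],[-1,[0,0,-15],0],[-1,[0,0,0],0]]'
python3 - <<'E'
from h import *
togo(.4425,-.09,.09,0)
i=arm.camera_info("wrist");p,d=arm.capture("wrist");cv2.imwrite("pics/w5.png",p[...,::-1])
E
```

```text
clock: 13.7
ee_pos: [0.4817, -0.3044, 0.1123]
tool_rot: [[0.951, -0.311, 0.002], [-0.311, -0.951, -0.001], [0.002, 0.001, -1.0]]
wrist_force: [-0.2, 0.4, -4.0]
opening: 0.0231
t 13.7 pos [ 0.4817 -0.3044  0.1123] yaw -18.09 tilt [ 1.8e-03  7.0e-04 -1.0e+00] shift mm [-103.9 -191.6   22. ] turn -18.09 F [-0.2  0.4 -4. ] open 0.0231 j [-38.  38.  95.  -0.  46.  70.]
```

View pics/w5.png

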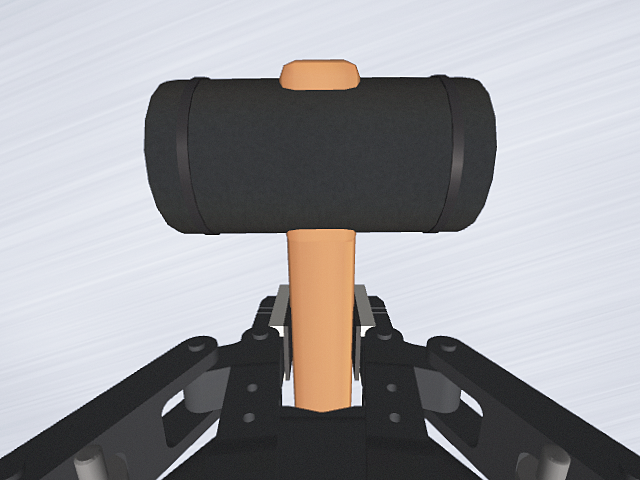

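```bash

python3 -m pendant '[[-1,[-17,-32,0],0],[-1,[-17,-32,0],0],[-1,[-17,-32,0],0],[-1,[-17,-32,0],0],[-1,[-18,-32,0],0],[-1,[-18,-32,0],0],[-1,[0,0,0],-6],[-1,[0,0,0],-6],[-1,[0,0,0],-6],[-1,[0,0,13],0],[-1,[0,0,13],0],[-1,[0,0,0],0]]'
python3 - <<'E'
from h import *
togo(.4425,-.055,.086,0)
i=arm.camera_info("wrist");p,d=arm.capture("wrist");cv2.imwrite("pics/w6.png",p[...,::-1])
E
```

```text
clock: 14.95
ee_pos: [0.4412, -0.0889, 0.0835]
tool_rot: [[1.0, -0.002, -0.003], [-0.002, -1.0, 0.001], [-0.003, -0.001, -1.0]]
wrist_force: [0.8, 0.3, -3.8]
opening: 0.0231
t 14.95 pos [ 0.4412 -0.0889  0.0835] yaw -0.09 tilt [-0.0028 -0.001  -1.    ] shift mm [  1.2 -33.9  -2.5] turn -0.09 F [ 0.8  0.3 -3.8] open 0.0231 j [-19.  36. 113.   0.  31.  71.]
```

View pics/w6.png

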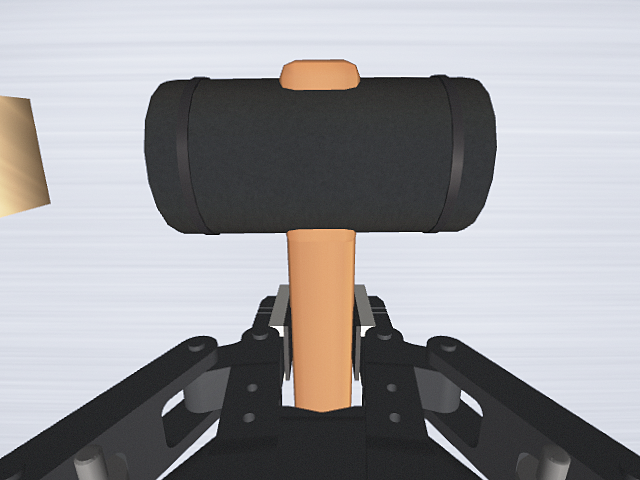

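The mallet (head at (320,155)) is lined up with the wedge's butt at (40,155). First tap, gently.

```bash

python3 -m pendant '[[-1,[1,-20,-2],0],[-1,[0,-20,0],0],[-1,[0,-20,0],0],[-1,[0,-14,0],0]]'
python3 -m pendant '[[-1,[0,0,0],0]]'
python3 -m pendant '[[-1,[0,15,0],0],[-1,[0,15,0],0],[-1,[0,0,0],0]]' >/dev/null
python3 - <<'E'
from h import *
togo(.4425,-.055,.086,0)
i=arm.camera_info("wrist");p,d=arm.capture("wrist")
hsv=cv2.cvtColor(p,cv2.COLOR_RGB2HSV);m=(hsv[...,0]<28)&(hsv[...,1]>50)&(d<.4);m[:,260:]=0
v,u=np.nonzero(m)
if len(v):w=cloud(i,d,np.c_[u,v]);w=w[w[:,2]>.015];print(len(w),np.percentile(w[:,1],.5),w[:,0].min(),w[:,0].max(),w[:,2].max())
E
```

```text
clock: 15.4
ee_pos: [0.4431, -0.0142, 0.0875]
tool_rot: [[1.0, -0.001, 0.0], [-0.001, -1.0, 0.0], [0.0, -0.0, -1.0]]
wrist_force: [-0.0, -0.9, -4.1]
opening: 0.023
clock: 15.5
ee_pos: [0.443, -0.014, 0.0874]
tool_rot: [[1.0, 0.0, -0.0], [0.0, -1.0, 0.0], [-0.0, -0.0, -1.0]]
wrist_force: [0.1, -0.9, -4.7]
opening: 0.023
t 15.8 pos [ 0.4435 -0.0469  0.0874] yaw -0.17 tilt [ 9.e-04  4.e-04 -1.e+00] shift mm [-1.   8.1  1.4] turn -0.17 F [ 0.6  0.1 -4. ] open 0.023 j [-14.  36. 114.  -0.  30.  76.]
11813 0.03727389493869202 0.4531434429500072 0.5332405035176309 0.10481639015230142
```

```bash

python3 -m pendant '[[-1,[-0.5,-20,0],0],[-1,[0,-20,0],0]]'
python3 -m pendant '[[-1,[0,0,0],0]]'
python3 -m pendant '[[-1,[0,15,0],0],[-1,[0,15,0],0]]' >/dev/null
python3 -m pendant '[[-1,[0,-17,0],0],[-1,[0,-17,0],0]]'
python3 -m pendant '[[-1,[0,0,0],0]]'
```

```text
clock: 16.05
ee_pos: [0.4426, -0.005, 0.0872]
tool_rot: [[1.0, -0.003, 0.0], [-0.003, -1.0, 0.0], [0.0, -0.0, -1.0]]
wrist_force: [-0.3, 0.3, -3.6]
opening: 0.0229
clock: 16.15
ee_pos: [0.4423, -0.0035, 0.0872]
tool_rot: [[1.0, -0.0, -0.001], [-0.0, -1.0, 0.0], [-0.001, -0.0, -1.0]]
wrist_force: [0.6, -0.2, -5.0]
opening: 0.0228
clock: 16.55
ee_pos: [0.4428, -0.0017, 0.0872]
tool_rot: [[1.0, -0.004, 0.0], [-0.004, -1.0, -0.0], [0.0, 0.0, -1.0]]
wrist_force: [-0.2, 0.8, -3.6]
opening: 0.0233
clock: 16.65
ee_pos: [0.4425, -0.0003, 0.0872]
tool_rot: [[1.0, -0.001, -0.0], [-0.001, -1.0, 0.0], [-0.0, -0.0, -1.0]]
wrist_force: [0.5, -0.0, -4.9]
opening: 0.0229
```

```bash

python3 -m pendant '[[-1,[0,15,0],0],[-1,[0,15,0],0],[-1,[0,-16,0],0],[-1,[0,-17,0],0]]'
python3 -m pendant '[[-1,[0,0,0],0]]'
python3 -m pendant '[[-1,[0,15,0],0],[-1,[0,15,0],0],[-1,[0,-17,0],0],[-1,[0,-17,0],0]]'
python3 -m pendant '[[-1,[0,0,0],0]]'
python3 - <<'E'
from h import *
p,d=arm.capture("top");cv2.imwrite("pics/t2.png",p[...,::-1])
E
```

```text
clock: 17.05
ee_pos: [0.4429, 0.001, 0.0872]
tool_rot: [[1.0, -0.003, 0.0], [-0.003, -1.0, -0.0], [0.0, 0.0, -1.0]]
wrist_force: [0.7, -0.4, -3.8]
opening: 0.0228
clock: 17.15
ee_pos: [0.4427, 0.0023, 0.0872]
tool_rot: [[1.0, -0.001, 0.0], [-0.001, -1.0, -0.0], [0.0, 0.0, -1.0]]
wrist_force: [-0.6, 0.3, -4.2]
opening: 0.0228
clock: 17.55
ee_pos: [0.4428, 0.0047, 0.0871]
tool_rot: [[1.0, -0.003, 0.0], [-0.003, -1.0, -0.0], [0.0, 0.0, -1.0]]
wrist_force: [-17.6, -47.1, 3.4]
opening: 0.0232
clock: 17.65
ee_pos: [0.4428, 0.0055, 0.0872]
tool_rot: [[1.0, -0.001, 0.0], [-0.001, -1.0, -0.001], [0.0, 0.001, -1.0]]
wrist_force: [-0.6, -3.9, -2.6]
opening: 0.0234
```

First real resistance (47 N at impact) with the butt around y≈0.055. A few more taps.

```bash

python3 -m pendant '[[-1,[0,15,0],0],[-1,[0,15,0],0],[-1,[0,-15,0],0],[-1,[0,-17,0],0]]'
python3 -m pendant '[[-1,[0,0,0],0]]'
python3 -m pendant '[[-1,[0,15,0],0],[-1,[0,15,0],0],[-1,[0,-15,0],0],[-1,[0,-16,0],0]]'
python3 -m pendant '[[-1,[0,0,0],0]]'
python3 - <<'E'
from h import *
i=arm.camera_info("wrist");p,d=arm.capture("wrist")
hsv=cv2.cvtColor(p,cv2.COLOR_RGB2HSV);m=(hsv[...,0]<28)&(hsv[...,1]>50);m[:,260:]=0
print(m.sum());cv2.imwrite("pics/w7.png",p[...,::-1])
E
```

```text
clock: 18.1
ee_pos: [0.4429, 0.0066, 0.0871]
tool_rot: [[1.0, -0.003, 0.0], [-0.003, -1.0, -0.0], [0.0, 0.0, -1.0]]
wrist_force: [-18.2, -57.6, 3.9]
opening: 0.0231
clock: 18.2
ee_pos: [0.4428, 0.0073, 0.0872]
tool_rot: [[1.0, -0.001, 0.0], [-0.001, -1.0, -0.001], [0.0, 0.001, -1.0]]
wrist_force: [0.4, -10.6, -2.0]
opening: 0.0229
clock: 18.6
ee_pos: [0.4429, 0.0076, 0.0871]
tool_rot: [[1.0, -0.003, 0.0], [-0.003, -1.0, -0.0], [0.0, 0.0, -1.0]]
wrist_force: [-24.3, -62.9, 5.4]
opening: 0.0232
clock: 18.7
ee_pos: [0.4428, 0.008, 0.0872]
tool_rot: [[1.0, -0.001, 0.0], [-0.001, -1.0, -0.001], [0.0, 0.001, -1.0]]
wrist_force: [-1.3, -19.0, -4.1]
opening: 0.023
17006
```

```bash

python3 -m pendant '[[-1,[0,15,0],0],[-1,[0,15,0],0],[-1,[0,-15,0],0],[-1,[0,-16,0],0]]' | grep -E 'ee_pos|force'
python3 -m pendant '[[-1,[0,0,0],0]]'| grep -E 'ee_pos|force'
python3 -m pendant '[[-1,[0,15,0],0],[-1,[0,15,0],0],[-1,[0,-15,0],0],[-1,[0,-16,0],0]]'| grep -E 'ee_pos|force'
python3 -m pendant '[[-1,[0,0,0],0]]'| grep -E 'ee_pos|force'
python3 -m pendant '[[-1,[0,15,0],0],[-1,[0,15,0],0],[-1,[0,-15,0],0],[-1,[0,-15,0],0]]'| grep -E 'ee_pos|force'
python3 -m pendant '[[-1,[0,0,0],0]]'| grep -E 'ee_pos|force'
```

```text
ee_pos: [0.4427, 0.0085, 0.0871]
wrist_force: [-29.9, -72.0, 7.2]
ee_pos: [0.4424, 0.0089, 0.0872]
wrist_force: [-2.6, -23.3, -4.3]
ee_pos: [0.4425, 0.0094, 0.0871]
wrist_force: [-36.3, -86.1, 8.5]
ee_pos: [0.4424, 0.0098, 0.0871]
wrist_force: [-3.1, -27.4, -4.6]
ee_pos: [0.4425, 0.0094, 0.0871]
wrist_force: [-37.3, -84.4, 8.3]
ee_pos: [0.4423, 0.0098, 0.0871]
wrist_force: [-3.9, -24.6, -4.6]
```

```bash
cat > b.py <<'E'
from h import *
i=arm.camera_info("wrist");p,d=arm.capture("wrist")
hsv=cv2.cvtColor(p,cv2.COLOR_RGB2HSV);m=(hsv[...,0]<28)&(hsv[...,1]>40);m[:,260:]=0
v,u=np.nonzero(m);e=[u[v==r].max() for r in range(110,200,10) if (v==r).any()]
print('edge cols',e);w=plane(i,[(np.median(e),155)],.029)[0];print('butt top y',w.round(4));cv2.imwrite("pics/b%d.png"%int(arm.observe()['clock']*100),p[...,::-1])
togo(.4425,-.02,.087,0)
E
python3 -m pendant '[[-1,[0,15,0],0],[-1,[0,15,0],0],[-1,[0,0,0],0]]' >/dev/null; python3 b.py
python3 -m pendant '[[-1,[0,-15,0],0],[-1,[0,-15,0],0],[-1,[0,0,0],0],[-1,[0,15,0],0],[-1,[0,15,0],0],[-1,[0,-15,0],0],[-1,[0,-15,0],0],[-1,[0,0,0],0],[-1,[0,15,0],0],[-1,[0,15,0],0],[-1,[0,0,0],0]]'>/dev/null; python3 b.py; ls pics
```

```text
edge cols [np.int64(135), np.int64(137), np.int64(138), np.int64(140), np.int64(141), np.int64(143), np.int64(144), np.int64(146), np.int64(147)]
butt top y [0.5091 0.0421 0.029 ]
t 20.6 pos [ 0.4428 -0.0203  0.0871] yaw -0.16 tilt [ 2.e-04  1.e-04 -1.e+00] shift mm [-0.3 -0.3  0.1] turn -0.16 F [ 0.  -0.7 -4.8] open 0.0227 j [-10.  36. 114.  -0.  30.  80.]
edge cols [np.int64(136), np.int64(138), np.int64(140), np.int64(141), np.int64(142), np.int64(144), np.int64(146), np.int64(147), np.int64(149)]
butt top y [0.509  0.0427 0.029 ]
t 21.75 pos [ 0.4427 -0.0195  0.0871] yaw -0.15 tilt [-0. -0. -1.] shift mm [-0.2  0.5  0.1] turn -0.15 F [-0.4  0.2 -5. ] open 0.0229 j [-10.  36. 114.   0.  30.  80.]
b2060.png
b2175.png
crop0.png
side0.npy
side0.png
t2.png
top0.npy
top0.png
w1.png
w2.png
w3.png
w4.png
w5.png
w6.png
w7.png
```

View pics/b2175.png

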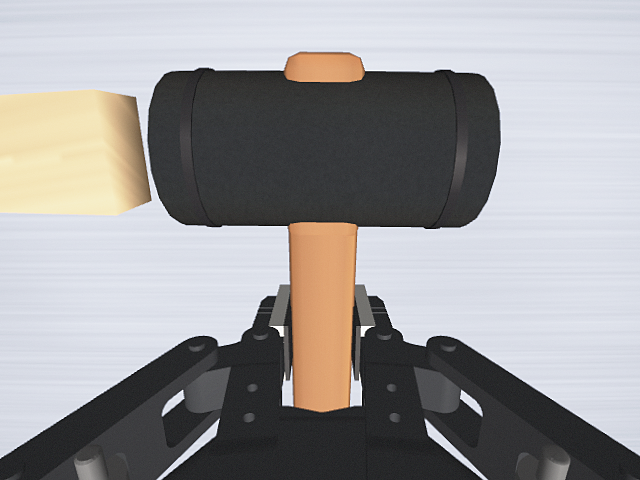

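Head ok in grip (slid ~2 mm along the handle), wedge butt's lower edge at (136..151, 97..200). I'll check its advance in numbers.

```bash
cat > b.py <<'E'
from h import *
i=arm.camera_info("wrist");p,d=arm.capture("wrist")
hsv=cv2.cvtColor(p,cv2.COLOR_RGB2HSV);m=(hsv[...,0]<28)&(hsv[...,1]>40);m[:,260:]=0
q=[]
for r in range(105,196,3):
    u=np.nonzero(m[r])[0]
    if len(u):q.append((u.max(),r))
w=plane(i,q,.0005);k=np.polyfit(w[:,0],w[:,1],1);print('butt y at x=.5075',np.polyval(k,.5075).round(5),'skew deg',np.degrees(k[0]).round(2))
togo(.4425,-.02,.087,0)
E
python3 b.py
python3 -m pendant '[[-1,[0,-14,0],0],[-1,[0,-17,0],0]]'|grep -E 'force|pos'
python3 -m pendant '[[-1,[0,0,0],0],[-1,[0,16,0],0],[-1,[0,15,0],0],[-1,[0,0,0],0],[-1,[0,0,0],0]]'>/dev/null;python3 b.py
python3 -m pendant '[[-1,[0,-14,0],0],[-1,[0,-17.5,0],0]]'|grep -E 'force|pos'
python3 -m pendant '[[-1,[0,0,0],0],[-1,[0,16.5,0],0],[-1,[0,15,0],0],[-1,[0,0,0],0],[-1,[0,0,0],0]]'>/dev/null;python3 b.py
```

```text
butt y at x=.5075 0.05633 skew deg 0.91
t 21.8 pos [ 0.4426 -0.0191  0.0871] yaw -0.12 tilt [-1.e-04 -1.e-04 -1.e+00] shift mm [-0.1  0.9  0.1] turn -0.12 F [-0.4  0.1 -3.6] open 0.023 j [-10.  36. 114.   0.  30.  80.]
ee_pos: [0.4415, 0.0118, 0.087]
wrist_force: [-49.5, -105.5, 10.2]
butt y at x=.5075 0.05654 skew deg 1.15
t 22.55 pos [ 0.4425 -0.0185  0.0871] yaw -0.08 tilt [-3.e-04 -2.e-04 -1.e+00] shift mm [0.  1.5 0.1] turn -0.08 F [ 0.3 -0.2 -3.8] open 0.0226 j [-10.  36. 114.   0.  30.  80.]
ee_pos: [0.4414, 0.0124, 0.087]
wrist_force: [-46.8, -105.8, 9.2]
butt y at x=.5075 0.05671 skew deg 0.97
t 23.3 pos [ 0.4425 -0.0185  0.0871] yaw -0.08 tilt [-2.e-04 -2.e-04 -1.e+00] shift mm [-0.   1.5  0.1] turn -0.08 F [ 0.   1.3 -4.5] open 0.023 j [-10.  36. 114.   0.  30.  80.]
```

Wedge is stationary under ~115 N taps (72 mm standing out, within 68–92), so it's tight. No harder hits. Laying the mallet down well away.

```bash

python3 -m pendant '[[-1,[0,20,-8],0],[-1,[0,40,-8],0],[-1,[0,40,0],0],[-1,[0,40,0],0],[-1,[0,40,0],0],[-1,[0,10,0],0],[-1,[0,0,8],0],[-1,[0,0,8],0],[-1,[0,0,3],0],[-1,[0,0,0],0],[-1,[0,0,0],0]]'
python3 -m pendant '[[-1,[0,0,1.5],0],[-1,[0,0,0],0]]'|grep -E 'force|pos'
```

```text
clock: 24.4
ee_pos: [0.4424, -0.2084, 0.084]
tool_rot: [[1.0, -0.0, -0.001], [-0.0, -1.0, 0.0], [-0.001, -0.0, -1.0]]
wrist_force: [-0.2, -0.3, -3.9]
opening: 0.0228
ee_pos: [0.4425, -0.209, 0.0827]
wrist_force: [0.2, 0.0, -5.1]
```

```bash

python3 -m pendant '[[-1,[0,0,0.7],0],[-1,[0,0,0],0]]'|grep -E 'force|pos'
python3 -m pendant '[[-1,[0,0,0.5],0],[-1,[0,0,0],0],[0,[0,0,0],0],[0,[0,0,0],0],[1,[0,0,0],0],[1,[0,0,0],0],[1,[0,0,0],0],[1,[0,0,-30],0],[1,[0,0,-40],0],[1,[0,0,-40],0],[1,[0,0,-40],0],[1,[0,0,0],0]]'|grep -E 'force|pos|open'
python3 - <<'E'
from h import *
p,d=arm.capture("wrist");cv2.imwrite("pics/w9.png",p[...,::-1])
togo(.3,-.4,.25,0)
E
```

```text
ee_pos: [0.4424, -0.2092, 0.0822]
wrist_force: [-0.8, 1.1, 1.4]
ee_pos: [0.4439, -0.2101, 0.2359]
wrist_force: [0.2, 0.2, -1.2]
opening: 0.0854
t 26.05 pos [ 0.4432 -0.2097  0.2337] yaw -0.09 tilt [ 0.0041  0.0026 -1.    ] shift mm [-142.9  190.6  -16.4] turn -0.09 F [-0.4  0.6 -0.6] open 0.0852 j [-32.  23. 101.   0.  56.  58.]
```

View pics/w9.png

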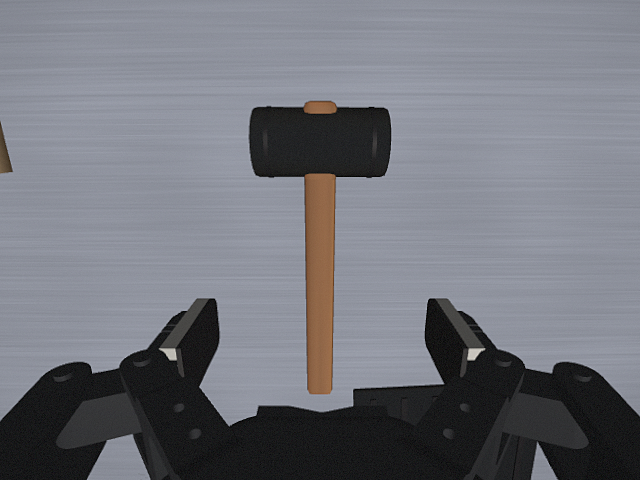

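Mallet lies flat and straight at (320,140). Backing off for a final check from the top and side cameras.

```bash

python3 -m pendant '[[1,[-10,40,-10],0],[1,[-10,40,-10],0],[1,[-10,40,-10],0],[1,[-10,40,-10],0],[1,[-10,40,0],0],[1,[0,0,0],0],[1,[0,0,0],0],[1,[0,0,0],0]]'|grep -E 'force|pos'
python3 - <<'E'
from h import *
i=arm.camera_info("top");p,d=arm.capture("top");q,_=arm.capture("side");
hsv=cv2.cvtColor(p,cv2.COLOR_RGB2HSV);V,U=np.mgrid[:480,:640]
m=(hsv[...,0]<25)&(hsv[...,1]>90)&(U>225)&(U<330)&(V>230)&(V<320)
w=cloud(i,d,np.c_[U[m],V[m]]);r=cv2.minAreaRect((w[:,:2]*1000).astype(np.float32));print('wedge visible',np.round(r[0],1),np.round(r[1],1),r[2],w.min(0).round(4),w.max(0).round(4))
c=[c[...,::-1] for c in (p[110:370,130:500],q[130:390,200:500])]
o=np.vstack([cv2.resize(c[0],(420,295)),cv2.resize(c[1],(420,300))]) 
cv2.imwrite("pics/f.png",o)
i0=np.load("pics/top0.npy")
def box(a,b,c,e):return (U>a)&(U<c)&(V>b)&(V<e)
for n,b in (("jug",box(360,115,420,182)),("cup",box(445,170,490,210)),("spanner",box(130,300,205,360))):
    g=cloud(i,d,np.c_[U[b],V[b]]);g=g[g[:,2]>.006];print(n,g.mean(0).round(3),g.min(0).round(3),g.max(0).round(3))
E
```

```text
ee_pos: [0.3919, -0.4081, 0.2704]
wrist_force: [0.6, 0.7, 0.6]
wedge visible [506.4 111.3] [106.3  36.3] 89.4520492553711 [0.4878 0.058  0.0102] [0.5243 0.1646 0.0313]
jug [ 0.769 -0.229  0.082] [ 0.713 -0.303  0.006] [ 0.818 -0.174  0.143]
cup [ 0.672 -0.419  0.05 ] [ 0.634 -0.449  0.006] [ 0.704 -0.379  0.084]
spanner [0.355 0.301 0.008] [0.291 0.224 0.006] [0.418 0.373 0.012]
```

View pics/f.png

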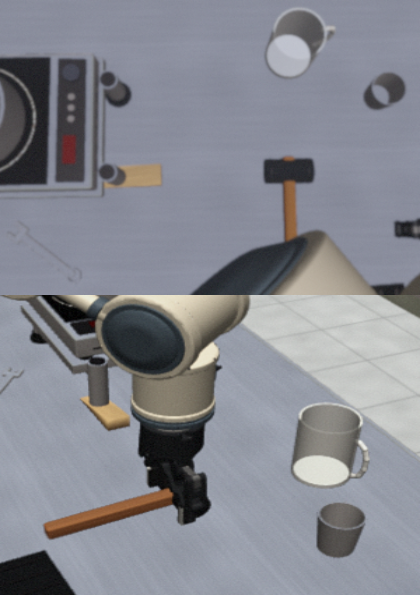

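The wedge is under the bare leg, the mallet is lying clear, and the jug, cup and spanner are where they were. Handing the job in.

```bash
python3 -c "
from plant import arm
print(arm.finish_job(), arm.observe()['clock'])"
```

```text
the job is handed in; nothing more can be done
the job is handed in; nothing more can be done
```

The wedge is in and appears tight under the bare front leg (the one at the lower world x), and I have handed the job in. I slid its thin end about 43 mm under the leg, let go, and tapped the thick end with the mallet until it stopped. I then laid the mallet flat at about (0.507, -0.21), more than 200 mm from the wedge.

**Wedge:** over the last two hard taps the thick end moved only about 0.2 mm each, which is within the camera's error. About 72 mm of the wedge stands out from the leg's rim, inside the expected 68–92 mm. It sits straight to within about 1°.

**Other objects:** jug and cup measured within 1 mm of where they started. The spanner's average position read about 3 mm different, but its ends matched to 2 mm and the arm never came near it.

**Time:** about 27 s of the 64 s were used.

**Checks that were close or missing:**
- The last two taps read about 115–117 N at the wrist, near the 120 N limit. A higher peak between readings can't be ruled out.
- The wedge went about 3 mm further in than a 15 mm gap would suggest. I put that down to measurement error.
- I judged tightness from it not moving and from the tap force; I did not test it with a pull.

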